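# Unpin the press mould and sort the kiln props

### The job

Pull the retaining pin out of the mould's hasp staple and leave it in the china dish, then lift the lid free and lay it right way up, flat on the table beside the mould. Take every kiln prop out of the mould and lay it flat in the gauge rack, the short ones in the short slots and the long ones in the long slots. Leave the unfired pot behind the mould where it stands.

Things in the scene. Friction and masses are not known exactly. Their poses are not given: they have to be found in the camera images.
- mould: press mould, fixed: board 144 x 256 x 18 mm, on it a plaster block 108 x 184 mm with top 30 mm above the table and four equal cavities along x, 94 x 22 mm, 8 mm deep, at y = -69, -23, 23, 69 mm (floors 22 mm above the table). Origin on the table under the block's centre; the board spans y = -108 to +148 mm, a steel staple stands on it at y = 129 mm. The lid covers the block at the start
- staple (a point): centre of the eye of the steel staple on the mould, 34 mm above the table, where the pin passes through along the mould's y. The eye is 16 mm wide (along x), its top inside is 45 mm and its outer top 51 mm above the table
- lid: lift-off wooden lid, a cap 132 x 208 mm, 38 mm high, open below, 0.24 to 0.39 kg; origin at the centre of its underside (18 mm above the table at the start), axes as the mould's. From its +y end a slotted steel hasp plate (52 mm wide, to y = 157 mm, 8 to 12 mm above the underside) sits over the staple: raise the lid straight up at least 30 mm before moving it sideways
- lid_handle (a point): middle of the lid's round bar handle, 14 mm thick and 92 mm long along the lid's y, axis 68 mm above the lid's underside; 24 mm clear space beneath the bar between two posts 80 mm apart. The table to the left (+y) of the mould, behind the dish, is clear (x 0.52 to 0.70 m, y 0.24 to 0.56 m)
- pin: retaining pin, 0.04 kg: wooden grip block 22 x 16 x 22 mm (x, y, z) on a steel shaft 8 mm thick, 66 mm long; origin at the grip block's centre, shaft to its -y. At the start it lies level and loose through the staple on the hasp plate, axis 34 mm above the table, grip block free beyond the board's end. Pulled along its own +y its tip clears the staple after 25 mm
- pin_mid (a point): middle of the pin's whole length, on its axis, 33 mm from the centre of the grip block towards the tip
- rack: wooden gauge rack, fixed, 122 mm (x) by 194 mm (y): four open slots along y, floor 5 mm above the table, between walls 6 mm thick with tops 15 mm above the table. The two slots in its +y half are 74 mm long and take only short props; the two in its -y half are 102 mm long, for long ones. Origin on the table under its centre
- short_slot_1 (a point): centre of the floor of a short slot of the rack; the slot is 74 mm long along the rack's y and 52 mm wide along its x
- short_slot_2 (a point): centre of the floor of a short slot of the rack; the slot is 74 mm long along the rack's y and 52 mm wide along its x
- long_slot_1 (a point): centre of the floor of a long slot of the rack; the slot is 102 mm long along the rack's y and 52 mm wide along its x
- long_slot_2 (a point): centre of the floor of a long slot of the rack; the slot is 102 mm long along the rack's y and 52 mm wide along its x
- dish: shallow round white china dish, 117 mm across, 25 mm high, loose, 0.2 kg; origin at the centre of its underside
- pot: dark unfired clay pot behind the mould, 64 mm across, 70 mm high, loose; a bystander; origin at the centre of its underside
- short_1: fired clay kiln prop, a bar 66 mm long, 18 mm wide, 24 mm high with rounded edges, about 0.07 kg; origin at its centre, x along its length, z up as it lies. At the start it lies in one of the four cavities of the mould, which one varies, or it is absent (None). It lies 8 mm deep in the cavity, so its upper 16 mm stand proud
- short_2: fired clay kiln prop, a bar 66 mm long, 18 mm wide, 24 mm high with rounded edges, about 0.07 kg; origin at its centre, x along its length, z up as it lies. At the start it lies in one of the four cavities of the mould, which one varies, or it is absent (None). It lies 8 mm deep in the cavity, so its upper 16 mm stand proud
- long_1: fired clay kiln prop, a bar 90 mm long, 18 mm wide, 24 mm high with rounded edges, about 0.07 kg; origin at its centre, x along its length, z up as it lies. At the start it lies in one of the four cavities of the mould, which one varies, or it is absent (None). It lies 8 mm deep in the cavity, so its upper 16 mm stand proud
- long_2: fired clay kiln prop, a bar 90 mm long, 18 mm wide, 24 mm high with rounded edges, about 0.07 kg; origin at its centre, x along its length, z up as it lies. At the start it lies in one of the four cavities of the mould, which one varies, or it is absent (None). It lies 8 mm deep in the cavity, so its upper 16 mm stand proud
Things that resemble listed ones, but are neither listed nor needed, are in the scene too. Of the things like the dish, leave any that is red; of the rest the smaller one is meant.

How it is judged:
On the way, in this order (a step that is already met when the one before it is completed fails the run):
1. the pin is drawn out of the staple (distance between pin_mid and staple above 0.07 m), for 0.2 s.
2. the lid is lifted free of the mould (horizontal distance between lid and mould above 0.12 m), for 0.2 s.
At the end, for the whole second after the job is handed in: Pin in the dish (middle within 45 mm of its centre, below 40 mm; dish level). Lid upright on the table (tilt under 0.1 rad, within 8 mm), centre over 150 mm from the mould's. Each prop present flat on the floor of a slot of its length (within 20 mm of mid-slot, 0.12 rad). All at rest (horizontal distance between pin_mid and dish below 0.045 m and height (world z) of pin_mid below 0.04 m and angle between dish's own z axis and vertical below 0.15 rad and height (world z) of lid below 0.008 m and angle between lid's own z axis and vertical below 0.1 rad and horizontal distance between lid and mould above 0.15 m and linear speed of each of lid, pin, short_1, short_2, long_1, long_2 below 0.02 m/s and x of short_1 in the frame of rack between -0.052 and 0.052 m and y of short_1 in the frame of rack between 0.034 and 0.074 m and z of short_1 in the frame of rack between 0.005 and 0.0215 m and angle between short_1's own x axis and vertical between 1.45 and 1.69 rad and x of short_2 in the frame of rack between -0.052 and 0.052 m and y of short_2 in the frame of rack between 0.034 and 0.074 m and z of short_2 in the frame of rack between 0.005 and 0.0215 m and angle between short_2's own x axis and vertical between 1.45 and 1.69 rad and x of long_1 in the frame of rack between -0.052 and 0.052 m and y of long_1 in the frame of rack between -0.06 and -0.02 m and z of long_1 in the frame of rack between 0.005 and 0.0215 m and angle between long_1's own x axis and vertical between 1.45 and 1.69 rad and x of long_2 in the frame of rack between -0.052 and 0.052 m and y of long_2 in the frame of rack between -0.06 and -0.02 m and z of long_2 in the frame of rack between 0.005 and 0.0215 m and angle between long_2's own x axis and vertical between 1.45 and 1.69 rad); the robot touches nothing.
It fails at once if the unfired pot is pushed more than 40 mm or tipped over (distance of pot from where it was at the start of the episode above 0.04 m or angle between pot's own z axis and vertical above 0.4 rad).
Of short_1, short_2, long_1, long_2 only 3 to 4 are there at a start; the rules pass over those that are not, and their reading is None.
At some moment in a run one of dish may be knocked a few centimetres aside while the robot is not near it.
Once in a run the grip may slacken for a moment while it holds something.
It also fails if it takes over 200 s, if anything falls off the work surface, if the arm or the gripper's body presses on something with over 40 N, if the wrist force passes 120 N, or if a joint passes its speed limit or range.

### The arm

A 7-joint arm with a two-finger parallel gripper is mounted at the origin on a cart in front of the work surface, level with it; the furniture and walls round the work are solid. World frame = base frame: x ahead of the robot, y to its left, z up, the work surface at z = 0. Lengths are in m, angles in rad, forces in N, time in s.
With the tool pointing down it reaches from about 0.4 to 0.875 m from the base axis. Payload 19.3 kg.
Tool frame: the origin (TCP) lies on the centre line of the jaws, within the pads' length; the fingertips stand 14 mm ahead of it and the grasp point (between the pads) lies 5 mm behind it; y points along the fingers, x is the direction in which the jaws open and shut, and the axes are right-handed (so a half turn about y gives the same grasp; the last joint's range is limited). The gripper opens to 85 mm and grips with 20 to 120 N. Pads are 22 mm wide; open, the fingers measure 114 mm over their backs; the gripper's body (76 mm by 85 mm) begins 54 mm behind the grasp point. The pads swing forward as they close: fully open they stand 13 mm farther back than shut.
Start: joints at [1.042, 0.521, -0.036, 1.599, 0.021, 1.021, -0.113], TCP at [0.277, -0.56, 0.245] pointing down, gripper open.
Joint ranges: [-2.91, 2.91], [-0.3, 2.13], [-1.5, 1.42], [0.17, 2.43], [-1.26, 4.41], [0.16, 1.93], [-2.52, 2.52]. Speed limits (rad/s): [1.89, 1.89, 2.39, 2.39, 3.01, 3.01, 3.01].

### API

Orientations are given as [roll, pitch, yaw] about the fixed x, y, z axes, in that order (R = Rz(yaw) Ry(pitch) Rx(roll)).
In Python, from workcell import monitor, grab_frame, workorder gives the robot as it stands.
- The arm moves only by the tool drive_tool, never from a script. Its argument "steps" is one flat list of numbers, 5 for each row, row after row: the finger opening in mm, from 0 to 85.4, then the shift along the world's x, y, z in mm, then the turn about the world's z in degrees. In form: [fingers, tx, ty, tz, twist, fingers, tx, ty, tz, twist, ...]. A call has exactly 5 rows; each row shifts and turns the commanded pose from where the row before left it; what a row does not reach is not made up. A row lasts 1/12 s, in which the tool goes at most 41.7 mm and 7.16 degrees, less where a joint would pass 70% of its speed; a pose out of reach is approached as far as the arm can. A call is refused whole if a number of a shift passes 41.7 or a number of a turn 7.16, either way. A call with a gripper value outside its range is refused whole. The fingers move at their own pace and stop on an object; "grip_force" is the grip in N (left out, the last holds). Time passes only in rows, so rows that do not move let the fingers close, or fill a call up. It gives the time, the measured TCP pose, the force and the opening at its end, in the units of the state.
- monitor.observe(): the state, without advancing time (a new reading comes with each control period).
- grab_frame(name): name is "scene" or "side" or "wrist"; returns a dict with "frame" (400x640x3 uint8, red, green, blue), "vertical_fov" (degrees; the focal length in pixels is half the picture's height over the tangent of half this angle, whatever the lens; pixels are square), "cx", "cy" (the principal point, pixels), "xyz" and "orientation" of the camera in the world. Camera axes: x right, y down, z forward; pixel columns grow to the right and rows downward; lengths in m; the calibration is good to about 2 mm. The wrist camera is an equidistant fisheye: a pixel r from the principal point sees the ray r / f radians off the axis. A picture is of the moment at which its call begins. There is no depth.
- workorder.job_done(): hands the job in, once; it reports no verdict.
The state is a dict: "clock": time; "qpos": joint angles; "qd": joint speeds; "joint_efforts": joint torques, N m; "position": TCP position; "tool_rot": TCP orientation; "force": force on the tool from outside, world axes, zero at the start; "moment": the same for the moment, N m; "grip_width": finger opening in m.
Only numpy, scipy, OpenCV 4.12 (cv2) and the standard library are available. Lean on these libraries where they do the work, as an engineer would, in place of code of your own. Each camera call takes 0.05 s, during which the arm holds its last target. There are 200 camera calls.

## Working session

There is one attempt and no reset: what is moved stays moved. The work goes in short steps, Python scripts to look and compute and a tool call to move; the robot and the scene stay as the last step left them, time stands still between calls to the robot, and variables do not carry over. Pictures are saved under pics/ and viewed, about 12 in all and at most 16, crops included, and the job is handed in when it is done.

Besides the shell and the picture viewer there is one more tool, called after ">>>" by a JSON object that holds its "api" and its "payload". drive_tool: Moves the arm, as the interface text tells. Its arguments: {"type":"object","properties":{"steps":{"type":"array"},"grip_force":{"type":"number"}},"required":["steps"]}

```bash
mkdir -p pics; ls
cat > h.py <<'E'
import numpy as np, cv2
from scipy.spatial.transform import Rotation as R
from workcell import monitor, grab_frame, workorder
def shot(n,f):
    g=grab_frame(n); cv2.imwrite('pics/'+f,g['frame'][:,:,::-1]); np.save('pics/'+f+'.npy',g,allow_pickle=True); return g
def load(f): return np.load('pics/'+f+'.npy',allow_pickle=True).item()
def rot(g):
    o=np.array(g['orientation'],float)
    return o if o.shape==(3,3) else R.from_euler('xyz',o).as_matrix()
def ray(g,u,v,fish=False):
    f=200/np.tan(np.radians(g['vertical_fov'])/2); a=np.array([u-g['cx'],v-g['cy']])
    if fish:
        r=np.hypot(*a); t=r/f; d=np.r_[a/max(r,1e-9)*np.sin(t),np.cos(t)]
    else: d=np.r_[a/f,1]
    return rot(g)@d
def onz(g,u,v,z,fish=False):
    d=ray(g,u,v,fish); c=np.array(g['xyz']); return c+d*(z-c[2])/d[2]
def proj(g,p,fish=False):
    f=200/np.tan(np.radians(g['vertical_fov'])/2); q=rot(g).T@(np.array(p)-g['xyz'])
    if fish:
        h=np.hypot(q[0],q[1]); t=np.arctan2(h,q[2]); return g['cx']+f*t*q[0]/h, g['cy']+f*t*q[1]/h
    return g['cx']+f*q[0]/q[2], g['cy']+f*q[1]/q[2]
E
python3 - <<'E'
from h import *
for n in ('scene','side','wrist'):
    g=shot(n,n+'0.png'); print(n,g['vertical_fov'],g['cx'],g['cy'],g['xyz'],g['orientation'])
s=monitor.observe(); print({k:np.round(v,3).tolist() for k,v in s.items()})
E
```

```text
pics
scene 47.51900100752991 315.2937682765223 192.5769439804704 [-0.12243083 -1.1649427   1.59490164] [-2.34513363e+00 -2.23363289e-03 -4.71866026e-01]
side 52.70315904767279 316.5637189873295 200.8227018861542 [0.18463653 1.38341351 0.76303435] [-2.06648576  0.01003822 -2.81704549]
wrist 65.70646984690485 317.6855091244777 198.6611909889084 [ 0.33544314 -0.53199129  0.37286752] [ 2.87884171e+00  1.32889923e-03 -1.11217579e+00]
{'clock': 0.15, 'qpos': [1.042, 0.522, -0.036, 1.6, 0.021, 1.021, -0.113], 'qd': [0.0, -0.002, 0.001, -0.002, -0.001, 0.002, -0.0], 'joint_efforts': [0.0, -92.739, 1.98, -37.006, 0.018, 0.006, 0.0], 'position': [0.277, -0.56, 0.245], 'tool_rot': [-1.571, 0.001, -1.112], 'force': [-0.436, -0.629, -0.334], 'moment': [0.004, 0.037, 0.021], 'grip_width': 0.085}
```

View pics/scene0.png

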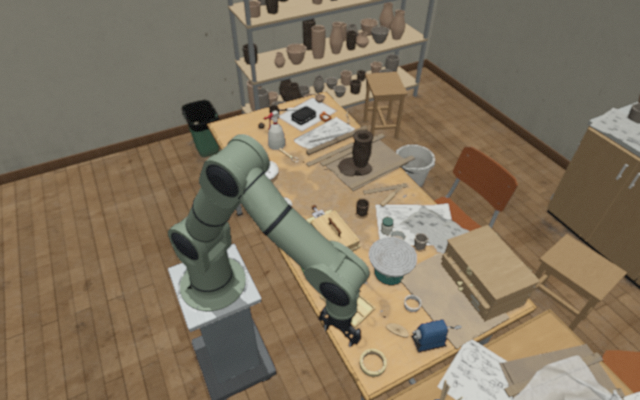

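View pics/side0.png

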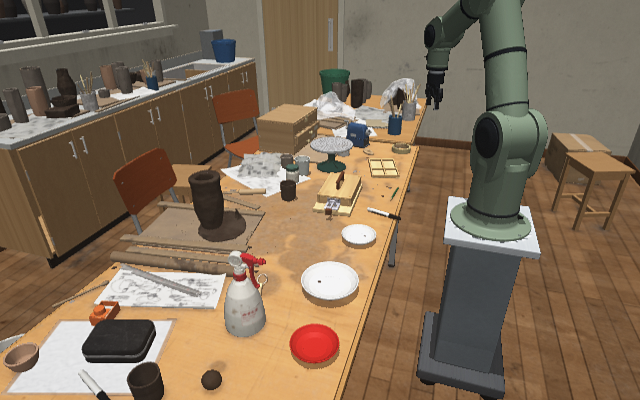

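Side view: the mould with lid is at (338,190), the rack at (383,168) and the dark pot at (288,190). There are three dishes: small white (359,236), larger white (330,282) and red (315,343). The smaller white one fits, so I'll confirm it in an enlarged crop.

Run:
```python
from h import *
a=load('side0.png')['frame'][:,:,::-1]; b=load('scene0.png')['frame'][:,:,::-1]
A=cv2.resize(a[145:305,270:430],(800,800)[:2],interpolation=cv2.INTER_CUBIC)[:600]
A=cv2.resize(a[150:300,270:420],(600,600),interpolation=cv2.INTER_CUBIC)
cv2.imwrite('pics/c1.png',A)
g=load('side0.png')
for n,u,v,z in [('dish',359,235,.02),('dishL',338,235,.025) if 0 else ('dish left',341,235,.025),('dish right',377,235,.025),('big',330,282,.02),('handle',338,182,.086),('rack',383,168,.012),('pot base',288,198,0)]:
    print(n,onz(g,u,v,z).round(3))
```

```text
dish [0.418 0.268 0.02 ]
dish left [0.474 0.294 0.025]
dish right [0.36  0.257 0.025]
big [0.44  0.528 0.02 ]
handle [0.56  0.029 0.086]
rack [ 0.445 -0.322  0.012]
pot base [ 0.759  0.06  -0.   ]
```

View pics/c1.png

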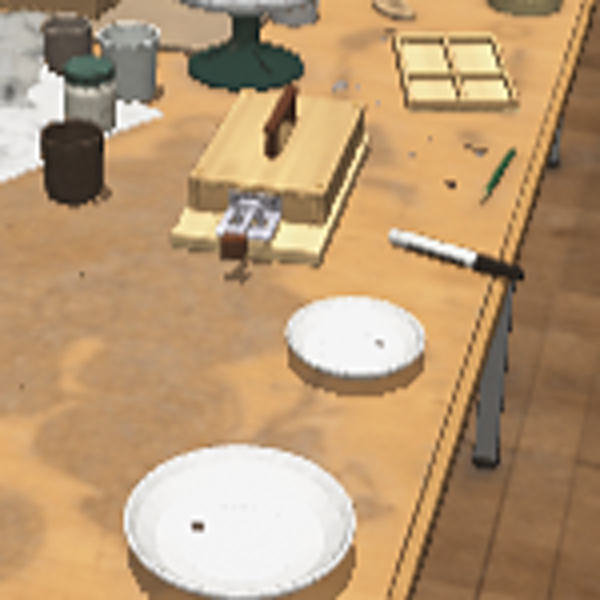

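Crop: the smaller white dish is at crop (355,340), about 120 mm across, which fits. The pin grip block is the brown piece at crop (233,245), the hasp is at (250,215), and the rack with its 4 slots is at (455,70). Moving above the mould.

>>> {"api": "drive_tool", "payload": {"steps": [85,12,34,20,5,85,12,36,15,7,85,12,38,10,7,85,14,38,8,7,85,14,38,5,7], "grip_force": 40}}

```text
clock: 0.57
position: [0.341, -0.3747, 0.3041]
tool_rot: [-1.571, -0.001, -0.53]
force: [1.2, -1.0, -0.1]
grip_width: 0.085
```

>>> {"api": "drive_tool", "payload": {"steps": [85,14,38,5,7,85,14,38,5,7,85,14,38,5,7,85,14,38,0,7,85,14,38,0,0]}}

```text
clock: 0.98
position: [0.411, -0.1846, 0.3187]
tool_rot: [-1.571, -0.001, -0.039]
force: [1.1, -1.4, 0.7]
grip_width: 0.0856
```

>>> {"api": "drive_tool", "payload": {"steps": [85,14,38,0,0,85,14,38,0,0,85,14,38,0,0,85,14,38,0,0,85,14,38,0,0]}}

```text
clock: 1.4
position: [0.4809, 0.0055, 0.3184]
tool_rot: [-1.571, -0.0, -0.048]
force: [1.3, -0.8, 0.6]
grip_width: 0.0849
```

>>> {"api": "drive_tool", "payload": {"steps": [85,10,30,0,0,85,0,30,0,0,85,0,20,0,0,85,0,0,0,0,85,0,0,0,0]}}

```text
clock: 1.82
position: [0.4906, 0.0844, 0.3181]
tool_rot: [-1.571, 0.0, -0.045]
force: [0.3, -1.0, -0.4]
grip_width: 0.085
```

Run:
```python
from h import *
g=shot('wrist','w1.png'); print(g['vertical_fov'],g['xyz'],g['orientation']); print(monitor.observe()['position'])
cv2.imwrite('pics/w1b.png',cv2.resize(g['frame'][:,:,::-1],(800,500),interpolation=cv2.INTER_CUBIC))
```

```text
65.70646984690485 [0.49382849 0.14890864 0.44617402] [ 2.87990091e+00  1.78702815e-03 -4.55096212e-02]
[0.49067395 0.08323661 0.3180991 ]
```

View pics/w1b.png

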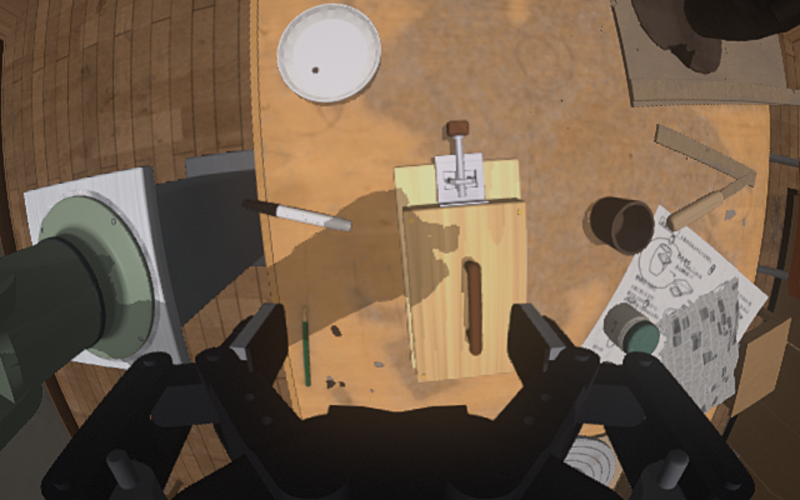

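The wrist view, in the enlarged pixels, shows the pin's brown grip at (458,129), the staple at (460,183), the handle from (471,265) to (475,352) and the dish at (329,53).

Run:
```python
from h import *
g=load('w1.png')
def P(n,u,v,z):
    p=onz(g,u/1.25,v/1.25,z,True); print(n,(p*1000).round(1)); return p
a=P('grip top',458,127,.045); b=P('staple top',460,182,.051); c=P('h far',470,263,.093); d=P('h near',475,352,.093)
P('dish',329,53,.018); P('dish L',277,53,.025);P('dish R',382,53,.025)
P('lidtop FL',404,207,.056); P('lidtop FR',526,201,.056)
e=P('board FL',395,167,.018); f=P('board FR',519,160,.018)
P('grip TL',447,123,.045);P('grip TR',468,121,.045);P('pin shaft end?',458,200,.034)
P('pot',620,225,.07)
for p,q in((b,a),(d,c)):
    v=q-p; print(np.degrees(np.arctan2(-v[0],v[1])))
v=f-e; print(np.degrees(np.arctan2(v[1],v[0])))
```

```text
grip top [556.7 167.9  45. ]
staple top [556.1 110.8  51. ]
h far [558.6  36.6  93. ]
h near [566.2 -62.9  93. ]
dish [422.9 260.6  18. ]
dish L [365.  266.4  25. ]
dish R [481.6 254.   25. ]
lidtop FL [497.4  87.7  56. ]
lidtop FR [626.3  90.   56. ]
board FL [489.7 127.   18. ]
board FR [630.5 131.6  18. ]
grip TL [545.4 172.2  45. ]
grip TR [567.4 174.   45. ]
pin shaft end? [556.2  89.7  34. ]
pot [737.9  64.   70. ]
-0.5434601748325274
4.392550002825059
1.9084603556046587
```

>>> {"api": "drive_tool", "payload": {"steps": [85,22,28,-15,3,85,22,28,-20,2.3,85,22,28,-20,0,60,0,1,-38,0,60,0,0,-38,0]}}

```text
clock: 2.28
position: [0.5577, 0.1691, 0.1859]
tool_rot: [-1.57, -0.001, 0.045]
force: [1.7, -0.9, -1.1]
grip_width: 0.0636
```

>>> {"api": "drive_tool", "payload": {"steps": [60,0,0,-40,0,60,0,0,-35,0,60,0,0,-25,0,60,0,0,0,0,60,0,0,0,0]}}

```text
clock: 2.7
position: [0.5566, 0.1675, 0.087]
tool_rot: [-1.572, 0.002, 0.044]
force: [0.9, 0.2, 0.1]
grip_width: 0.0602
```

Run:
```python
from h import *
g=shot('wrist','w2.png'); print(monitor.observe()['position'],monitor.observe()['tool_rot'])
f=g['frame']
hsv=cv2.cvtColor(f,cv2.COLOR_RGB2HSV)
```

```text
[0.55741849 0.16804206 0.08842705] [-1.57082345e+00 -6.33801653e-04  4.41306271e-02]
```

View pics/w2.png

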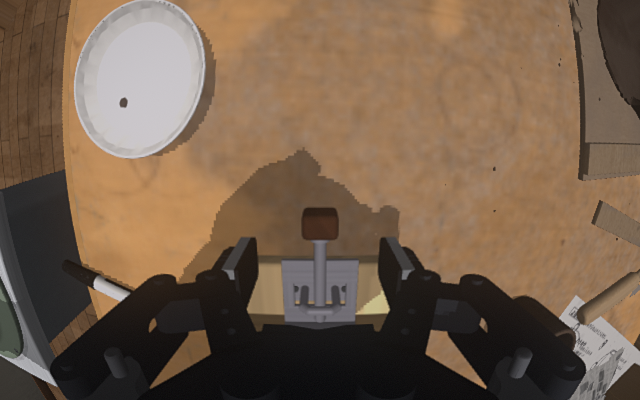

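The block is centred at (320,218) and midway between the jaws. Measuring it and the dish.

Run:
```python
from h import *
g=load('w2.png')
for n,u,v,z in [('top far',320,207,.045),('near bottom edge',320,241,.034),('top near',320,236,.045),('dish',141,78,.018),('dish far',143,0,.025),('dish near',127,156,.025),('dL',76,90,.025),('dR',206,60,.025),('staple',319,305,.051)]:
    print(n,(onz(g,u,v,z,True)*1000).round(1))
print([np.round(proj(g,(.5574,.168,z),True)) for z in (.088,.045,.034)])
```

```text
top far [557.2 181.6  45. ]
near bottom edge [558.5 155.9  34. ]
top near [558.1 163.8  45. ]
dish [428.2 261.3  18. ]
dish far [428.3 318.5  25. ]
dish near [419.8 206.3  25. ]
dL [368.3 258.5  25. ]
dR [481.4 268.5  25. ]
staple [559.5 118.7  51. ]
[array([319., 262.]), array([319., 229.]), array([319., 223.])]
```

>>> {"api": "drive_tool", "payload": {"steps": [50,0,3,-25,0,45,0,0,-26,0,20,0,0,0,0,15,0,0,0,0,10,0,0,0,0]}}

```text
clock: 3.17
position: [0.5579, 0.1718, 0.0385]
tool_rot: [-1.57, -0.002, 0.045]
force: [0.7, 0.3, -0.3]
grip_width: 0.021
```

>>> {"api": "drive_tool", "payload": {"steps": [10,0,0,0,0,10,0,0,0,0,10,0,6,0,0,10,-0.5,10,0,0,10,-1,20,0,0]}}

```text
clock: 3.58
position: [0.5561, 0.2059, 0.0368]
tool_rot: [-1.573, -0.001, 0.042]
force: [1.2, -3.3, 4.2]
grip_width: 0.0208
```

>>> {"api": "drive_tool", "payload": {"steps": [10,-1,22,0,0,10,-1,22,0,0,10,0,10,20,0,10,0,0,30,0,10,0,0,0,0]}}

```text
clock: 4.0
position: [0.5545, 0.2649, 0.091]
tool_rot: [-1.567, -0.005, 0.047]
force: [1.1, -0.1, -0.3]
grip_width: 0.0209
```

Run:
```python
from h import *
g=shot('wrist','w3.png'); s=monitor.observe();print(s['position'],s['tool_rot'],s['grip_width'])
```

```text
[0.55422638 0.26360829 0.08902828] [-1.56858201 -0.00376869  0.04601973] 0.020878401294986988
```

View pics/w3.png

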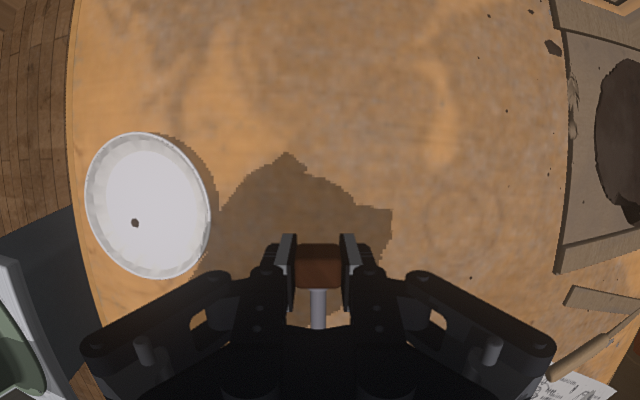

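The pin is held and its shaft is in line at (318,305). The dish is at about (148,205). Measuring it.

Run:
```python
from h import *
g=load('w3.png'); f=g['frame'].astype(int)
m=((f.min(2)>150)&(f.max(2)-f.min(2)<25)).astype(np.uint8); m[:110]=0;m[290:]=0;m[:,:78]=0;m[:,220:]=0
c=max(cv2.findContours(m,0,1)[0],key=cv2.contourArea)[:,0]
P=np.array([onz(g,u,v,.025,True)[:2] for u,v in c])*1000
print(cv2.minEnclosingCircle(P.astype(np.float32)),P.min(0),P.max(0))
```

```text
((423.23388671875, 263.06805419921875), 57.57221603393555) [365.69419411 205.82540477] [480.41781093 320.26847212]
```

>>> {"api": "drive_tool", "payload": {"steps": [10,-33,8,0,0,10,-35,8,0,0,10,-35,8,0,0,10,-30,8,0,0,10,0,0,-15,0], "grip_force": 60}}

```text
clock: 4.47
position: [0.4156, 0.2963, 0.0729]
tool_rot: [-1.569, 0.0, 0.05]
force: [1.2, 2.1, 1.2]
grip_width: 0.0209
```

>>> {"api": "drive_tool", "payload": {"steps": [10,0,0,-20,0,10,0,0,-15,0,10,0,0,-10,0,10,0,0,-3,0,10,0,0,0,0]}}

```text
clock: 4.88
position: [0.4201, 0.2936, 0.0241]
tool_rot: [-1.572, -0.0, 0.045]
force: [-7.0, -8.6, 34.8]
grip_width: 0.0207
```

>>> {"api": "drive_tool", "payload": {"steps": [10,0,0,4,0,10,0,0,0,0,30,0,0,0,0,36,0,0,0,0,40,0,0,2,0]}}

```text
clock: 5.3
position: [0.42, 0.2935, 0.0289]
tool_rot: [-1.571, 0.001, 0.045]
force: [-0.4, -0.8, -0.0]
grip_width: 0.0401
```

>>> {"api": "drive_tool", "payload": {"steps": [40,0,0,20,0,40,0,0,30,0,40,0,-20,35,0,85,20,-35,35,0,85,0,0,0,0]}}

```text
clock: 5.72
position: [0.4398, 0.2422, 0.1457]
tool_rot: [-1.571, -0.005, 0.039]
force: [1.5, -1.2, 1.0]
grip_width: 0.063
```

Run:
```python
from h import *
g=shot('wrist','w4.png'); s=monitor.observe();print(s['position'],s['tool_rot'],s['grip_width'],s['force'])
```

```text
[0.4384227  0.24397278 0.1438343 ] [-1.57031814 -0.00393783  0.04001019] 0.07002632742308869 [-0.21284113  0.86020861 -1.08325193]
```

View pics/w4.png

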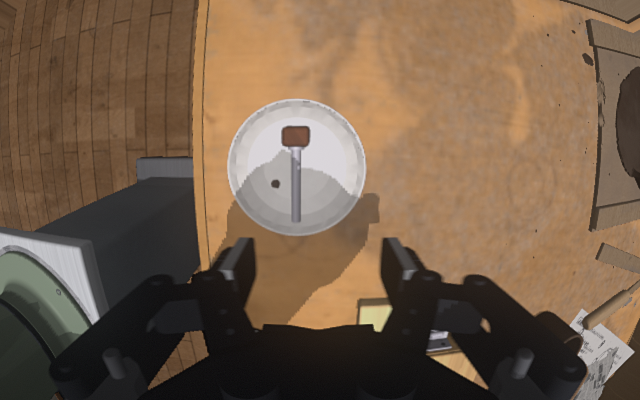

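The pin lies centred in the dish (shaft from (296,150) to (296,220)). On to the lid handle.

>>> {"api": "drive_tool", "payload": {"steps": [85,16,-32,15,0,85,16,-36,15,0,85,18,-36,10,0,85,18,-36,10,0,85,18,-36,5,0]}}

```text
clock: 6.18
position: [0.5224, 0.0694, 0.1971]
tool_rot: [-1.571, -0.001, 0.046]
force: [0.8, 0.2, -0.1]
grip_width: 0.0853
```

>>> {"api": "drive_tool", "payload": {"steps": [85,18,-36,0,0,85,18,-36,0,0,85,2,-10,-10,0,85,0,0,-20,0,85,0,0,0,0]}}

```text
clock: 6.6
position: [0.5582, -0.0117, 0.163]
tool_rot: [-1.57, 0.005, 0.044]
force: [-0.6, 0.9, -1.3]
grip_width: 0.0849
```

Run:
```python
from h import *
g=shot('wrist','w5.png'); s=monitor.observe();print(s['position'],s['tool_rot'],s['grip_width'],s['force'])
```

```text
[ 0.55857697 -0.01072112  0.16468041] [-1.57006455  0.00355294  0.04551701] 0.08486358465856217 [0.7980569  1.39780545 0.89111958]
```

View pics/w5.png

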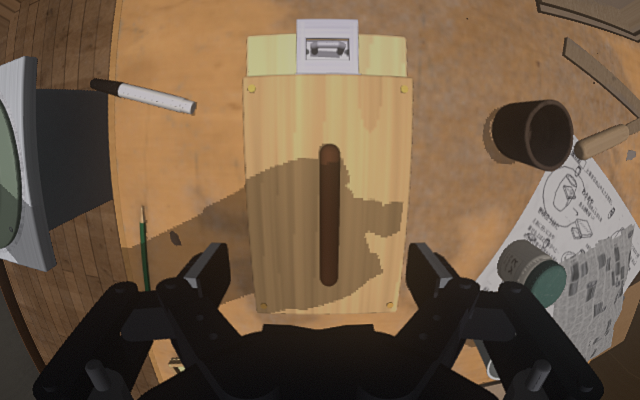

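Run:
```python
from h import *
g=load('w5.png')
for n,u,v,z in [('h far',329,144,.086),('h near',329,286,.086),('scr1',250,89,.056),('scr2',405,89,.056),('scr3',264,306,.056),('scr4',389,306,.056),('staple',327,47,.051)]:
    print(n,(onz(g,u,v,z,True)*1000).round(1))
```

```text
h far [563.2  35.7  86. ]
h near [569.  -70.6  86. ]
scr1 [502.4  73.7  56. ]
scr2 [620.4  79.7  56. ]
scr3 [ 512.8 -114.2   56. ]
scr4 [ 627.8 -109.6   56. ]
staple [559.4 108.9  51. ]
```

>>> {"api": "drive_tool", "payload": {"steps": [60,7.5,-7,-25,0,50,0,0,-30,0,50,0,0,-28,0,30,0,0,0,0,10,0,0,0,0], "grip_force": 90}}

```text
clock: 7.07
position: [0.5668, -0.017, 0.0836]
tool_rot: [-1.57, 0.002, 0.047]
force: [1.1, 0.4, 1.2]
grip_width: 0.027
```

>>> {"api": "drive_tool", "payload": {"steps": [5,0,0,0,0,5,0,0,0,0,5,0,0,0,0,5,0,0,4,0,5,0,0,8,0]}}

```text
clock: 7.48
position: [0.5671, -0.0184, 0.0961]
tool_rot: [-1.571, 0.0, 0.045]
force: [-0.3, -0.5, -4.6]
grip_width: 0.0107
```

>>> {"api": "drive_tool", "payload": {"steps": [5,0,0,15,0,5,0,0,20,0,5,0,0,20,0,5,0,0,20,0,5,0,0,0,0]}}

```text
clock: 7.9
position: [0.5688, -0.0183, 0.1749]
tool_rot: [-1.571, -0.005, 0.045]
force: [1.7, -0.6, -2.8]
grip_width: 0.0106
```

>>> {"api": "drive_tool", "payload": {"steps": [5,3,15,0,0,5,5,25,0,0,5,5,35,0,0,5,5,36,0,0,5,5,36,0,0]}}

```text
clock: 8.32
position: [0.5901, 0.1298, 0.1705]
tool_rot: [-1.571, 0.0, 0.044]
force: [1.2, 0.7, -2.5]
grip_width: 0.0111
```

>>> {"api": "drive_tool", "payload": {"steps": [5,5,36,0,0,5,5,36,0,0,5,5,36,0,0,5,5,36,0,0,5,5,36,0,0]}}

```text
clock: 8.73
position: [0.6151, 0.3102, 0.1704]
tool_rot: [-1.571, 0.0, 0.045]
force: [1.1, 0.1, -4.3]
grip_width: 0.0109
```

>>> {"api": "drive_tool", "payload": {"steps": [5,3,25,0,0,5,0,15,-10,0,5,0,0,-20,0,5,0,0,-20,0,5,0,0,0,0]}}

```text
clock: 9.15
position: [0.6164, 0.347, 0.1159]
tool_rot: [-1.574, 0.005, 0.045]
force: [-0.7, -0.9, -4.3]
grip_width: 0.0107
```

Run:
```python
from h import *
g=shot('side','s6.png'); s=monitor.observe();print(s['position'],s['tool_rot'],s['grip_width'],s['force'])
w=shot('wrist','w6.png')
A=cv2.resize(g['frame'][120:320,200:460],(780,600))
cv2.imwrite('pics/s6c.png',A[:,:,::-1])
```

```text
[0.61720525 0.34737888 0.11822625] [-1.57320616  0.00345722  0.04493121] 0.01084131291311514 [ 0.04548585 -0.85607863 -2.45390351]
```

View pics/s6c.png

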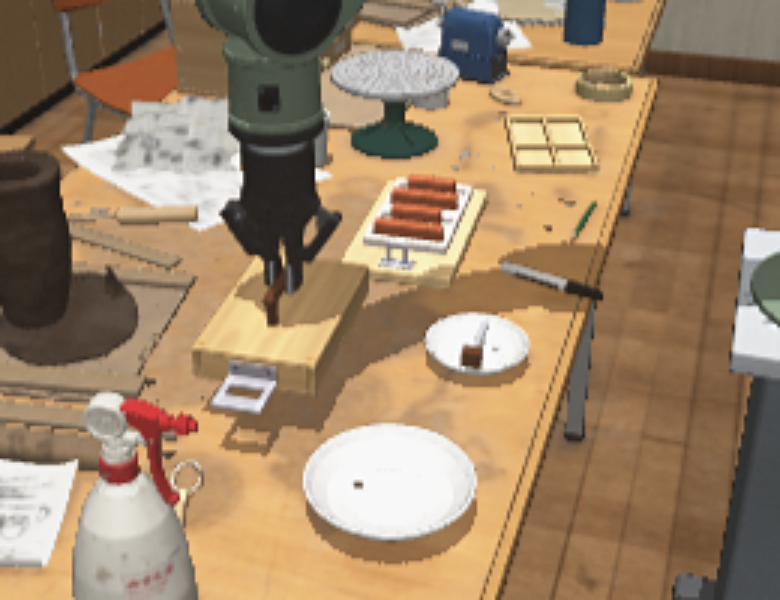

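The lid hangs level over clear table, four props are visible in the mould, and the pin is in the dish. Lowering the lid.

>>> {"api": "drive_tool", "payload": {"steps": [5,0,0,-18,0,5,0,0,-15,0,5,0,0,-10,0,5,0,0,-5,0,5,0,0,0,0]}}

```text
clock: 9.67
position: [0.6178, 0.3483, 0.0714]
tool_rot: [-1.572, 0.001, 0.045]
force: [-0.4, -0.0, -3.2]
grip_width: 0.0109
```

>>> {"api": "drive_tool", "payload": {"steps": [5,0,0,-3,0,5,0,0,0,0,5,0,0,0,0,5,0,0,0,0,5,0,0,0,0]}}

```text
clock: 10.08
position: [0.6184, 0.3488, 0.0699]
tool_rot: [-1.571, -0.001, 0.045]
force: [0.3, 0.1, -2.9]
grip_width: 0.0108
```

>>> {"api": "drive_tool", "payload": {"steps": [5,0,0,-3,0,5,0,0,0,0,5,0,0,0,0,5,0,0,0,0,5,0,0,0,0]}}

```text
clock: 10.5
position: [0.6186, 0.3489, 0.0675]
tool_rot: [-1.57, -0.001, 0.045]
force: [-3.1, -2.8, 9.2]
grip_width: 0.0109
```

>>> {"api": "drive_tool", "payload": {"steps": [20,0,0,0,0,45,0,0,0,0,45,0,0,0,0,50,0,0,15,0,60,0,0,30,0]}}

```text
clock: 10.92
position: [0.6167, 0.3478, 0.1094]
tool_rot: [-1.573, 0.005, 0.046]
force: [-0.2, 0.7, 0.6]
grip_width: 0.0594
```

>>> {"api": "drive_tool", "payload": {"steps": [85,0,-10,40,0,85,-2,-30,28,0,85,-5,-40,0,0,85,-5,-40,0,0,85,-5,-40,0,0]}}

```text
clock: 11.33
position: [0.6009, 0.1873, 0.1811]
tool_rot: [-1.571, -0.002, 0.046]
force: [0.6, 0.2, -0.3]
grip_width: 0.085
```

>>> {"api": "drive_tool", "payload": {"steps": [85,-5,-40,0,0,85,-5,-40,0,0,85,-8,-40,0,0,85,-10,-30,0,0,85,-10,-20,0,0]}}

```text
clock: 11.75
position: [0.5628, 0.0149, 0.1804]
tool_rot: [-1.572, -0.001, 0.042]
force: [0.4, -0.2, -0.1]
grip_width: 0.085
```

>>> {"api": "drive_tool", "payload": {"steps": [85,-25,-33,0,0,85,-25,-33,0,0,85,-10,0,0,0,85,0,0,0,0,85,0,0,0,0]}}

```text
clock: 12.17
position: [0.5035, -0.0475, 0.1806]
tool_rot: [-1.571, -0.002, 0.044]
force: [0.8, 0.4, -0.3]
grip_width: 0.0849
```

Run:
```python
from h import *
w=shot('wrist','w7.png'); s=monitor.observe();print(s['position'],s['tool_rot'],s['grip_width'],s['force'])
```

```text
[ 0.50401676 -0.04684611  0.18033876] [-1.57086708 -0.00158536  0.0454645 ] 0.08490560906812444 [ 0.8099674   0.43246071 -0.11521138]
```

View pics/w7.png

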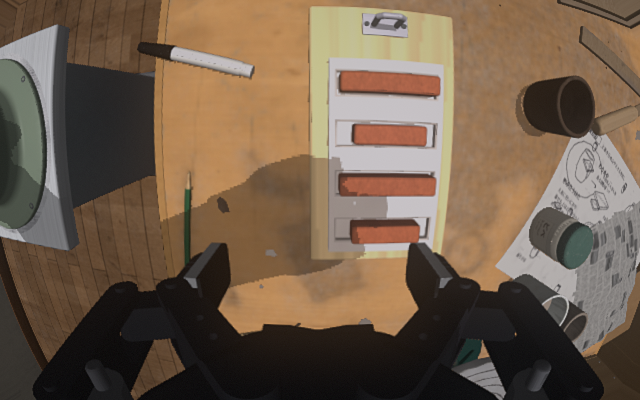

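The cavities hold, from the far end: long (390,82), short (390,135), long (388,185), short (385,232). Measuring these, then looking at the rack.

```bash
cat >> h.py <<'E'
def props(g,z=.046,roi=None):
    f=cv2.cvtColor(g['frame'],cv2.COLOR_RGB2HSV); m=cv2.inRange(f,(0,110,40),(14,255,255))
    if roi: k=np.zeros_like(m); k[roi[0]:roi[1],roi[2]:roi[3]]=1; m*=k
    m=cv2.morphologyEx(m,cv2.MORPH_OPEN,np.ones((3,3)))
    out=[]
    for c in cv2.findContours(m,0,1)[0]:
        if cv2.contourArea(c)<200: continue
        P=np.array([onz(g,u,v,z,True)[:2] for u,v in c[:,0]],np.float32)*1000
        out.append((cv2.minAreaRect(P),cv2.minAreaRect(c)[0]))
    return out
E
python3 - <<'E'
from h import *
for r in props(load('w7.png'),roi=(50,255,310,460)): print(np.round(r[0][0],1),np.round(r[0][1],1),round(r[0][2],1),np.round(r[1]))
print(monitor.observe()['qpos'])
g=load('w7.png')
for u,v in((330,60),(442,65),(433,247),(330,249)): print(onz(g,u,v,.03,True).round(4))
c=np.array([566,-17.5]);t=np.radians(2.6)
for y in(69,23,-23,-69): print(c+y*np.array([-np.sin(t),np.cos(t)]))
E
```

```text
[567.8 -82.3] [65.4 21.6] 2.2 [384. 232.]
[565.9 -38.3] [88.3 17.7] 2.7 [387. 186.]
[563.9   6.3] [63.9 16.8] 2.7 [389. 135.]
[561.8  51.6] [87.9 17.5] 2.5 [390.  83.]
[ 0.39763013  0.46825736 -0.55366831  1.95306911  0.33435479  0.80909698
 -0.29592323]
[0.5093 0.0699 0.03  ]
[0.6143 0.0767 0.03  ]
[ 0.6251 -0.1039  0.03  ]
[ 0.5184 -0.1082  0.03  ]
[562.86995382  51.42896932]
[564.95665127   5.47632311]
[567.04334873 -40.47632311]
[569.13004618 -86.42896932]
```

>>> {"api": "drive_tool", "payload": {"steps": [85,-12,-38,10,0,85,-12,-38,10,0,85,-12,-38,10,0,85,-12,-38,10,0,85,-10,-38,10,0]}}

```text
clock: 12.63
position: [0.4453, -0.2383, 0.2304]
tool_rot: [-1.571, -0.001, 0.047]
force: [0.8, -0.0, 0.4]
grip_width: 0.0851
```

>>> {"api": "drive_tool", "payload": {"steps": [85,0,-38,5,0,85,0,-38,5,0,85,0,-38,0,0,85,0,-35,0,0,85,0,0,0,0]}}

```text
clock: 13.05
position: [0.4447, -0.3925, 0.2391]
tool_rot: [-1.573, 0.0, 0.04]
force: [-0.5, -0.3, -0.9]
grip_width: 0.0849
```

Run:
```python
from h import *
w=shot('wrist','w8.png'); s=monitor.observe();print(s['position'],s['tool_rot'],s['qpos'])
```

```text
[ 0.44545007 -0.38892726  0.23898947] [-1.57079244e+00 -1.44305928e-04  4.21510853e-02] [ 0.96015702  0.51119361 -0.48944008  1.68075115  0.27353879  1.01809185
  0.42118356]
```

View pics/w8.png

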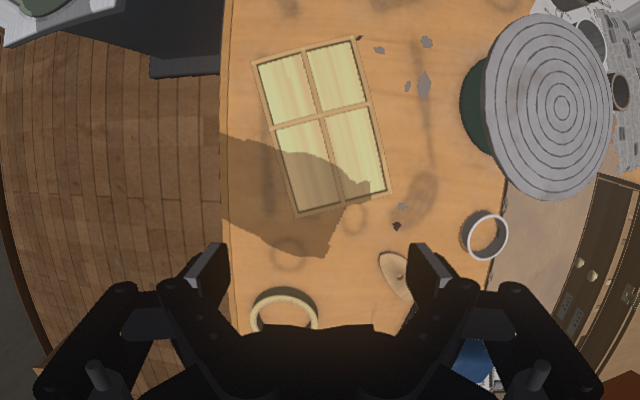

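The rack's corners are at about (251,62), (358,37), (391,192) and (298,217), and the short slots are on its far (+y) side.

Run:
```python
from h import *
g=load('w8.png')
C=np.array([onz(g,u,v,.015,True) for u,v in((251,62),(358,37),(391,192),(298,217))])[:,:2]*1000
print(C.round(1)); c=C.mean(0)
y=(C[0]+C[1]-C[2]-C[3]); x=(C[1]+C[2]-C[0]-C[3])
print(c,np.linalg.norm(y)/2,np.linalg.norm(x)/2,np.degrees(np.arctan2(-y[0],y[1])),np.degrees(np.arctan2(x[1],x[0])))
t=np.arctan2(-y[0],y[1])
M=np.array([[np.cos(t),-np.sin(t)],[np.sin(t),np.cos(t)]])
for n,q in (('s-',(-29,54)),('s+',(29,54)),('l-',(-29,-40)),('l+',(29,-40))):
    p=c+M@q; print(n,p.round(1),np.round(proj(g,(*p/1000,.005),True)))
```

```text
[[ 363.6 -265.1]
 [ 483.6 -231.9]
 [ 532.7 -410.9]
 [ 422.9 -446.4]]
[ 450.70326068 -338.57187088] 188.1117317203937 119.8861093802704 16.74182720747503 16.637050717260806
s- [ 407.4 -295.2] [289.  88.]
s+ [ 462.9 -278.5] [338.  76.]
l- [ 434.5 -385.2] [310. 166.]
l+ [ 490.  -368.5] [357. 154.]
```

Run:
```python
from h import *
g=load('w8.png')
A=cv2.resize(g['frame'][25:230,240:400],None,fx=3.7,fy=2.92,interpolation=cv2.INTER_CUBIC) if 0 else cv2.resize(g['frame'][25:225,240:400],(480,600),interpolation=cv2.INTER_CUBIC)
cv2.imwrite('pics/c8.png',A[:,:,::-1])
```

```text
(no output)
```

View pics/c8.png

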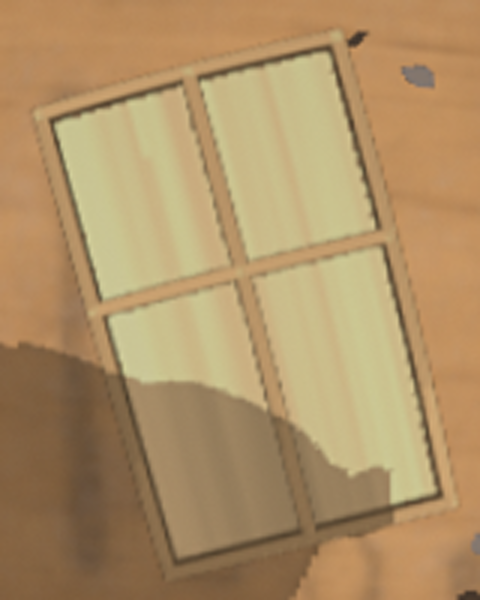

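The crop shows the rack corners at crop (33,110), (342,30), (458,505) and (167,580), with the cross wall's centre at (240,270).

Run:
```python
from h import *
g=load('w8.png')
px=[(33,110),(342,30),(458,505),(167,580),(240,270),(92,312),(388,236),(190,72),(310,540)]
loc=np.array([(-61,97),(61,97),(61,-97),(-61,-97),(0,14),(-61,14),(61,14),(0,97),(0,-97)],float)
C=np.array([onz(g,240+u/3,25+v/3,.015,True)[:2] for u,v in px])*1000
m=cv2.estimateAffinePartial2D(loc,C)[0]; print(m, np.hypot(m[0,0],m[1,0]),np.degrees(np.arctan2(m[1,0],m[0,0])))
print((C-(loc@m[:,:2].T+m[:,2])).round(1))
t=np.arctan2(m[1,0],m[0,0]);M=np.array([[np.cos(t),-np.sin(t)],[np.sin(t),np.cos(t)]])
for q in ((-29,54),(29,54),(-29,-40),(29,-40)): print(q,(m[:,2]+M@q).round(1))
```

```text
[[ 9.38138634e-01 -2.86017323e-01  4.49400324e+02]
 [ 2.86017323e-01  9.38138634e-01 -3.38882571e+02]] 0.9807701089332325 16.95528214664888
[[-0.8  0.6]
 [ 0.1  0.6]
 [ 0.5 -0. ]
 [ 0.2 -0.8]
 [-1.   0.4]
 [ 0.8  0.4]
 [-3.1 -0.9]
 [ 1.  -1.8]
 [-0.8  0.7]]
(-29, 54) [ 405.9 -295.7]
(29, 54) [ 461.4 -278.8]
(-29, -40) [ 433.3 -385.6]
(29, -40) [ 488.8 -368.7]
```

>>> {"api": "drive_tool", "payload": {"steps": [60,9,24,0,7,60,9,24,0,7,60,9,24,0,7,60,9,24,0,7,60,9,24,0,7]}}

```text
clock: 13.52
position: [0.4915, -0.2636, 0.2399]
tool_rot: [-1.571, -0.001, 0.664]
force: [1.1, -0.8, 1.0]
grip_width: 0.0598
```

>>> {"api": "drive_tool", "payload": {"steps": [60,9,24,0,7,60,9,24,0,7,60,9,24,0,7,60,9,24,0,7,50,9,24,0,7]}}

```text
clock: 13.93
position: [0.5362, -0.1434, 0.2399]
tool_rot: [-1.571, -0.001, 1.275]
force: [0.4, -0.3, -0.5]
grip_width: 0.0505
```

>>> {"api": "drive_tool", "payload": {"steps": [40,11,22,-15,7,40,11,22,-20,7,40,11,20,-25,6.2,36,0,0,-30,0,36,0,0,0,0]}}

```text
clock: 14.35
position: [0.5668, -0.0795, 0.1453]
tool_rot: [-1.565, -0.002, 1.624]
force: [-0.7, -0.6, -0.9]
grip_width: 0.036
```

Run:
```python
from h import *
s=monitor.observe();print(s['position'],np.degrees(s['tool_rot']),s['qpos'],s['grip_width'])
g=shot('wrist','w9.png')
for r in props(g): print(np.round(r[0][0],1),np.round(r[0][1],1),round(r[0][2],1),np.round(r[1]))
```

```text
[ 0.56675727 -0.07946052  0.1452717 ] [-89.69429703  -0.12987726  93.04121899] [ 0.60184442  0.69725464 -0.82971396  1.79491255  0.62358496  0.93982184
  1.12425244] 0.03597155352163761
[564.    4.7] [64.5 17.2] 2.3 [424. 206.]
[567.1 -86.1] [66.3 16.4] 2.1 [310. 204.]
[561.8  50.1] [88.6 17.6] 2.5 [473. 205.]
[559.  -41.3] [75.1 17.3] 2.6 [369. 196.]
[342.8 240. ] [ 54.4 163.6] 22.7 [604.  22.]
```

View pics/w9.png

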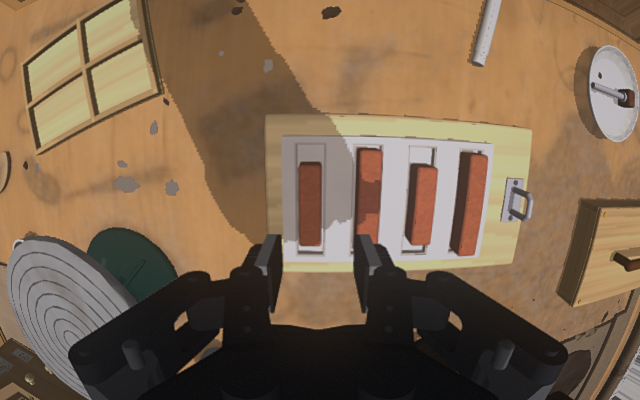

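P4 is the short at (310,204), centred at (567,-86). Descending onto it.

>>> {"api": "drive_tool", "payload": {"steps": [34,1,-6,-30,0,34,0,0,-35,0,34,0,0,-25,0,34,0,0,0,0,34,0,0,0,0], "grip_force": 60}}

```text
clock: 14.82
position: [0.5697, -0.0882, 0.0609]
tool_rot: [-1.571, 0.0, 1.619]
force: [0.3, 1.4, -0.5]
grip_width: 0.0342
```

>>> {"api": "drive_tool", "payload": {"steps": [34,-2,2.5,-7,0,34,0,0,-6,0,10,0,0,0,0,5,0,0,0,0,5,0,0,0,0]}}

```text
clock: 15.23
position: [0.5675, -0.0859, 0.0472]
tool_rot: [-1.572, 0.0, 1.619]
force: [-1.8, -1.0, 6.5]
grip_width: 0.0163
```

>>> {"api": "drive_tool", "payload": {"steps": [5,0,0,0,0,5,0,0,5,0,5,0,0,15,0,5,0,0,30,0,5,0,0,40,0]}}

```text
clock: 15.65
position: [0.566, -0.0854, 0.1369]
tool_rot: [-1.568, -0.001, 1.62]
force: [1.3, -1.2, 0.2]
grip_width: 0.0165
```

>>> {"api": "drive_tool", "payload": {"steps": [5,-9.5,-17.5,15,-6.9,5,-9.5,-17.5,15,-6.9,5,-9.5,-17.5,0,-6.9,5,-9.5,-17.5,0,-6.9,5,-9.5,-17.5,0,-6.9]}}

```text
clock: 16.07
position: [0.5194, -0.174, 0.1681]
tool_rot: [-1.572, -0.0, 1.011]
force: [-0.2, -0.2, -1.0]
grip_width: 0.0161
```

>>> {"api": "drive_tool", "payload": {"steps": [5,-9.5,-17.5,0,-6.9,5,-9.5,-17.5,0,-6.9,5,-9.5,-17.5,0,-6.9,5,-9.5,-17.5,0,-6.9,5,-9.5,-17.5,0,-6.9]}}

```text
clock: 16.48
position: [0.4719, -0.2614, 0.1679]
tool_rot: [-1.571, -0.001, 0.409]
force: [1.4, 0.5, -1.2]
grip_width: 0.0165
```

>>> {"api": "drive_tool", "payload": {"steps": [5,-9.5,-17.5,-20,-6.9,5,0,0,-25,0,5,0,0,-25,0,5,0,0,0,0,5,0,0,0,0]}}

```text
clock: 16.9
position: [0.4627, -0.2777, 0.097]
tool_rot: [-1.57, 0.0, 0.295]
force: [1.1, 0.2, -0.1]
grip_width: 0.0163
```

Run:
```python
from h import *
s=monitor.observe();print(s['position'],np.degrees(s['tool_rot']),s['grip_width'])
g=shot('wrist','w10.png')
for n,q in (('s-',(405.9,-295.7)),('s+',(461.4,-278.8)),('x',(445.2,-325.5))): print(n,np.round(proj(g,(q[0]/1000,q[1]/1000,.005),True)))
```

```text
[ 0.46270754 -0.27767534  0.09703082] [-8.99272566e+01  2.23242909e-02  1.69285864e+01] 0.01629832335121634
s- [239. 207.]
s+ [316. 207.]
x [279. 256.]
```

View pics/w10.png

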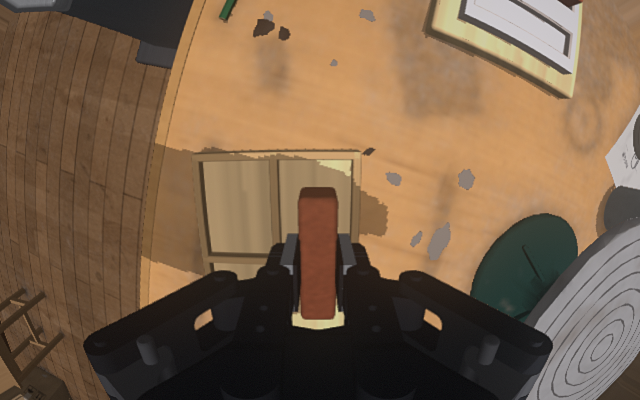

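The predicted slot centres match the picture: s- at (239,207) predicted and about (239,207) seen. The held prop lines up with its slot. Lowering.

>>> {"api": "drive_tool", "payload": {"steps": [5,-1,-1,-25,0,5,0,0,-25,0,5,0,0,-12,0,5,0,0,-3,0,5,0,0,0,0]}}

```text
clock: 17.37
position: [0.4621, -0.2791, 0.0321]
tool_rot: [-1.571, -0.0, 0.295]
force: [-0.7, 0.1, 0.5]
grip_width: 0.0167
```

>>> {"api": "drive_tool", "payload": {"steps": [5,0,0,-1,0,34,0,0,0,0,34,0,0,0,0,34,0,0,15,0,34,0,0,35,0]}}

```text
clock: 17.78
position: [0.4603, -0.2784, 0.0788]
tool_rot: [-1.567, 0.003, 0.295]
force: [0.2, 0.1, 0.0]
grip_width: 0.0342
```

>>> {"api": "drive_tool", "payload": {"steps": [34,0,0,40,0,34,5,15,30,7,34,9,25,0,7,34,9,25,0,7,34,9,25,0,7]}}

```text
clock: 18.2
position: [0.4942, -0.1887, 0.1519]
tool_rot: [-1.573, -0.0, 0.788]
force: [0.8, -0.3, -0.8]
grip_width: 0.0337
```

>>> {"api": "drive_tool", "payload": {"steps": [34,9,25,0,7,34,9,25,0,7,34,9,25,0,7,34,9,25,0,7,34,9,25,0,7]}}

```text
clock: 18.62
position: [0.5391, -0.0632, 0.1513]
tool_rot: [-1.572, 0.0, 1.4]
force: [0.5, -1.0, -0.8]
grip_width: 0.0339
```

>>> {"api": "drive_tool", "payload": {"steps": [34,9,25,0,7,34,9,24,0,5.5,34,8,20,0,0,34,0,0,-5,0,34,0,0,0,0]}}

```text
clock: 19.03
position: [0.5646, 0.0056, 0.1453]
tool_rot: [-1.571, -0.0, 1.614]
force: [-0.9, -0.6, -0.5]
grip_width: 0.0341
```

Run:
```python
from h import *
s=monitor.observe();print(s['position'],np.degrees(s['tool_rot']),s['grip_width'],s['force'])
g=shot('wrist','w11.png')
for r in props(g): print(np.round(r[0][0],1),np.round(r[0][1],1),round(r[0][2],1),np.round(r[1]))
for r in props(g,.029): print('rack z',np.round(r[0][0],1),np.round(r[0][1],1),round(r[0][2],1),np.round(r[1]))
```

```text
[0.5646231  0.00563758 0.14534134] [-8.99947468e+01 -1.53191825e-03  9.24684926e+01] 0.034077981219808734 [-0.88525421 -0.6367113  -0.46255921]
[631.1 389.4] [ 16.9 124.4] 1.9 [613. 265.]
[563.1   5.5] [65.3 16. ] 3.0 [318. 201.]
[557.9  50.5] [81.9 17.6] 2.6 [377. 196.]
[560.9 -39.7] [80.2 18.4] 1.4 [260. 195.]
[ 466.6 -252.1] [23.6 76.8] 15.9 [55. 92.]
[343.3 323.7] [ 49.1 160.7] 22.1 [604.  20.]
rack z [640.9 418.3] [ 18.2 133.7] 1.9 [613. 265.]
rack z [567.9   5.8] [70.2 17.2] 3.0 [318. 201.]
rack z [562.2  54.1] [88.  18.9] 2.6 [377. 196.]
rack z [565.5 -42.9] [86.2 19.8] 1.4 [260. 195.]
rack z [ 464.1 -271.1] [25.4 82.6] 15.9 [55. 92.]
rack z [331.6 347.7] [ 52.7 172.7] 22.1 [604.  20.]
```

>>> {"api": "drive_tool", "payload": {"steps": [34,-1,0,-30,0,34,0,0,-35,0,34,0,0,-20,0,34,0,0,0,0,34,0,0,0,0]}}

```text
clock: 19.5
position: [0.5634, 0.004, 0.0607]
tool_rot: [-1.57, 0.0, 1.611]
force: [0.7, -0.3, 0.6]
grip_width: 0.0338
```

>>> {"api": "drive_tool", "payload": {"steps": [34,0,1,-7,0,34,0,0,-6,0,10,0,0,0,0,5,0,0,0,0,5,0,0,0,0]}}

```text
clock: 19.92
position: [0.5639, 0.0057, 0.048]
tool_rot: [-1.571, 0.0, 1.612]
force: [0.7, -0.5, -0.3]
grip_width: 0.0163
```

>>> {"api": "drive_tool", "payload": {"steps": [5,0,0,0,0,5,0,0,5,0,5,0,0,15,0,5,0,0,30,0,5,0,0,40,0]}}

```text
clock: 20.33
position: [0.5624, 0.0059, 0.1379]
tool_rot: [-1.567, -0.001, 1.613]
force: [0.4, -0.6, -0.2]
grip_width: 0.0164
```

>>> {"api": "drive_tool", "payload": {"steps": [5,-12,-23,15,-6.8,5,-12,-23,10,-6.8,5,-12,-23,0,-6.8,5,-12,-23,0,-6.8,5,-12,-23,0,-6.8]}}

```text
clock: 20.75
position: [0.5032, -0.1102, 0.164]
tool_rot: [-1.572, -0.0, 1.013]
force: [1.0, 0.6, -1.5]
grip_width: 0.0165
```

>>> {"api": "drive_tool", "payload": {"steps": [5,-12,-23,0,-6.8,5,-12,-23,0,-6.8,5,-12,-23,0,-6.8,5,-12,-23,0,-6.8,5,-12,-23,0,-6.8]}}

```text
clock: 21.17
position: [0.4432, -0.2251, 0.1638]
tool_rot: [-1.572, -0.001, 0.42]
force: [1.3, -0.6, -1.0]
grip_width: 0.016
```

>>> {"api": "drive_tool", "payload": {"steps": [5,-12,-23,0,-6.8,5,-13,-24,0,0,5,-12,-24,-10,0,5,0,0,-30,0,5,0,0,0,0]}}

```text
clock: 21.58
position: [0.4047, -0.2957, 0.1204]
tool_rot: [-1.568, 0.002, 0.304]
force: [-1.5, 2.2, -2.1]
grip_width: 0.0163
```

>>> {"api": "drive_tool", "payload": {"steps": [5,0,0,-25,0,5,0,0,-15,0,5,0,0,0,0,5,0,0,0,0,5,0,0,0,0]}}

```text
clock: 22.0
position: [0.4076, -0.2951, 0.0841]
tool_rot: [-1.572, -0.001, 0.308]
force: [-0.2, -0.6, -1.0]
grip_width: 0.0163
```

>>> {"api": "drive_tool", "payload": {"steps": [5,-1,-1,-25,-0.6,5,0,0,-20,0,5,0,0,-6,0,5,0,0,0,0,5,0,0,0,0]}}

```text
clock: 22.42
position: [0.4063, -0.2963, 0.0325]
tool_rot: [-1.571, -0.001, 0.297]
force: [0.2, -0.1, 0.1]
grip_width: 0.0164
```

>>> {"api": "drive_tool", "payload": {"steps": [5,0,0,-1,0,34,0,0,0,0,34,0,0,0,0,34,0,0,15,0,34,0,0,35,0]}}

```text
clock: 22.83
position: [0.4043, -0.2951, 0.0786]
tool_rot: [-1.567, 0.003, 0.297]
force: [0.9, -0.5, 0.7]
grip_width: 0.0337
```

>>> {"api": "drive_tool", "payload": {"steps": [34,0,0,40,0,34,14,23,25,6.9,34,14.5,23.5,0,6.9,34,14.5,23.5,0,6.9,34,14.5,23.5,0,6.9]}}

```text
clock: 23.25
position: [0.4638, -0.2021, 0.1465]
tool_rot: [-1.573, -0.0, 0.783]
force: [0.8, -0.5, -0.1]
grip_width: 0.0339
```

>>> {"api": "drive_tool", "payload": {"steps": [34,14.5,23.5,0,6.9,34,14.5,23.5,0,6.9,34,14.5,23.5,0,6.9,34,14.5,23.5,0,6.9,34,14.5,23.5,0,6.9]}}

```text
clock: 23.67
position: [0.5362, -0.0842, 0.1459]
tool_rot: [-1.571, 0.0, 1.386]
force: [-0.6, 0.3, 0.7]
grip_width: 0.034
```

>>> {"api": "drive_tool", "payload": {"steps": [34,14.5,23.5,0,6.9,34,14.5,21,0,6.8,34,0,0,0,0,34,0,0,0,0,34,0,0,0,0]}}

```text
clock: 24.08
position: [0.5643, -0.0414, 0.1454]
tool_rot: [-1.57, 0.001, 1.618]
force: [-0.3, -0.9, 0.2]
grip_width: 0.0339
```

Run:
```python
from h import *
s=monitor.observe();print(s['position'],np.degrees(s['tool_rot']),s['grip_width'],s['force'])
g=shot('wrist','w12.png')
for z in(.046,.029):
  for r in props(g,z): print(z,np.round(r[0][0],1),np.round(r[0][1],1),round(r[0][2],1),np.round(r[1]))
```

```text
[ 0.56431843 -0.0413548   0.14541122] [-8.99691275e+01  2.88230854e-02  9.26920117e+01] 0.033851545776488516 [-0.33416678 -0.86458391  0.24807632]
0.046 [631.9 375.3] [16.1 81.9] 2.5 [626. 265.]
0.046 [561.5  50.7] [88.5 17.4] 2.2 [433. 204.]
0.046 [565.4 -39.9] [88.4 16.2] 2.3 [320. 203.]
0.046 [ 466.7 -257.2] [22.4 73.3] 16.3 [85. 86.]
0.046 [ 416.7 -271.7] [26.6 73. ] 15.5 [78. 37.]
0.046 [343.  274.4] [ 50.4 163.9] 22.2 [604.  20.]
0.029 [641.8 406.7] [17.3 88. ] 2.5 [626. 265.]
0.029 [566.2  57.8] [95.1 18.7] 2.2 [433. 204.]
0.029 [570.3 -39.5] [95.  17.4] 2.3 [320. 203.]
0.029 [ 464.3 -273. ] [24.1 78.7] 16.3 [85. 86.]
0.029 [ 410.5 -288.6] [28.6 78.5] 15.5 [78. 37.]
0.029 [331.3 298.3] [ 54.2 176.2] 22.2 [604.  20.]
```

View pics/w12.png

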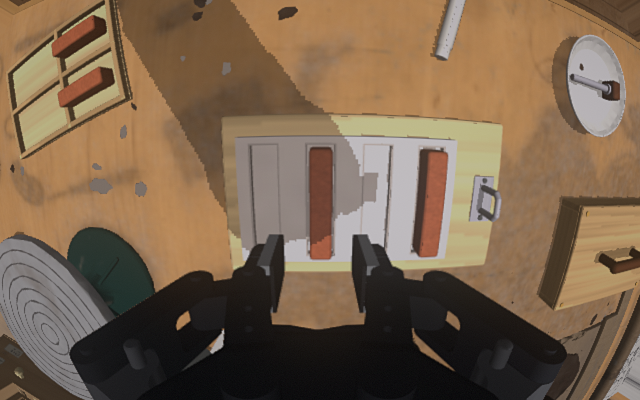

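Both shorts lie flat in the short slots (85,86), (78,37). Next is the long prop at (320,203), centred at (565.5,-40).

>>> {"api": "drive_tool", "payload": {"steps": [34,1,1,-30,0,34,0,0,-35,0,34,0,0,-20,0,34,0,0,0,0,34,0,0,0,0]}}

```text
clock: 24.55
position: [0.5652, -0.0403, 0.0605]
tool_rot: [-1.57, 0.0, 1.618]
force: [1.1, 0.9, 0.5]
grip_width: 0.034
```

>>> {"api": "drive_tool", "payload": {"steps": [34,0,0.5,-7,0,34,0,0,-6,0,10,0,0,0,0,5,0,0,0,0,5,0,0,0,0]}}

```text
clock: 24.97
position: [0.5659, -0.0393, 0.048]
tool_rot: [-1.571, 0.0, 1.619]
force: [-0.1, 0.3, -0.5]
grip_width: 0.0163
```

>>> {"api": "drive_tool", "payload": {"steps": [5,0,0,0,0,5,0,0,5,0,5,0,0,15,0,5,0,0,30,0,5,0,0,40,0]}}

```text
clock: 25.38
position: [0.5645, -0.039, 0.1379]
tool_rot: [-1.568, -0.001, 1.62]
force: [0.2, -0.8, -0.6]
grip_width: 0.0163
```

>>> {"api": "drive_tool", "payload": {"steps": [5,-12,-25,15,-6.9,5,-12,-25,10,-6.9,5,-12,-25,0,-6.9,5,-12,-25,0,-6.9,5,-12,-25,0,-6.9]}}

```text
clock: 25.8
position: [0.5052, -0.1653, 0.1641]
tool_rot: [-1.572, -0.0, 1.011]
force: [0.3, -0.0, -1.0]
grip_width: 0.0164
```

>>> {"api": "drive_tool", "payload": {"steps": [5,-12,-25,0,-6.9,5,-12,-25,0,-6.9,5,-12,-25,0,-6.9,5,3,-26,0,-6.9,5,4,-26,0,-6.9]}}

```text
clock: 26.22
position: [0.4761, -0.2926, 0.1641]
tool_rot: [-1.572, -0.001, 0.409]
force: [1.2, 0.4, -0.6]
grip_width: 0.0164
```

>>> {"api": "drive_tool", "payload": {"steps": [5,4,-26,0,-6.7,5,4,-26,0,0,5,4,-25,-10,0,5,0,0,-30,0,5,0,0,-30,0]}}

```text
clock: 26.63
position: [0.4893, -0.37, 0.0936]
tool_rot: [-1.573, -0.002, 0.296]
force: [-0.2, -0.0, -1.6]
grip_width: 0.016
```

>>> {"api": "drive_tool", "payload": {"steps": [5,0,0,0,0,5,0,0,0,0,5,0,0,0,0,5,0,0,0,0,5,0,0,0,0]}}

```text
clock: 27.05
position: [0.4894, -0.3686, 0.0944]
tool_rot: [-1.573, -0.001, 0.298]
force: [0.3, 0.6, -1.0]
grip_width: 0.016
```

Run:
```python
from h import *
s=monitor.observe();print(s['position'],np.degrees(s['tool_rot']),s['grip_width'])
g=shot('wrist','w13.png')
for q in ((-26+29,0),): pass
c=np.array([449.4,-338.9]);t=np.radians(17);M=np.array([[np.cos(t),-np.sin(t)],[np.sin(t),np.cos(t)]])
for q in((0,14),(61,14),(-3,11),(3,11),(3,97),(0,97),(55,11)): print(q,np.round(proj(g,(*(c+M@q)/1000,.015),True)))
for r in props(g,.029): print(np.round(r[0][0],1),np.round(r[0][1],1),round(r[0][2],1),np.round(r[1]))
```

```text
[ 0.48942352 -0.36862118  0.09435472] [-9.01123021e+01 -8.06167895e-02  1.70902485e+01] 0.016019779711966647
(0, 14) [274. 134.]
(61, 14) [365. 134.]
(-3, 11) [269. 138.]
(3, 11) [278. 138.]
(3, 97) [279.  14.]
(0, 97) [274.  14.]
(55, 11) [356. 138.]
[ 132.5 -640.2] [133.1  32.8] 49.0 [  9. 317.]
[ 497.2 -395.6] [ 27.3 129.5] 17.2 [318. 246.]
[ 409.5 -297.9] [21.4 65. ] 16.6 [230.  80.]
[ 463.  -282.5] [17.3 64.1] 17.1 [318.  78.]
[ 227.7 -495.6] [230.2 491.3] 0.2 [ 74. 200.]
```

View pics/w13.png

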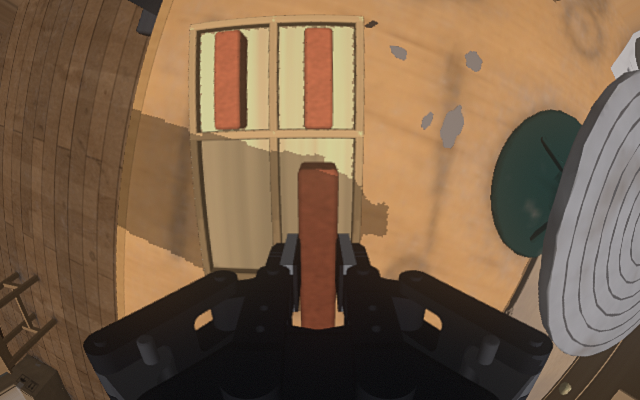

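The cross wall at row 133 matches the predicted 134, and the long prop lines up with its slot. Lowering. This was picture 15, so I have one left for the end.

>>> {"api": "drive_tool", "payload": {"steps": [5,-0.5,0,-25,0,5,0,0,-25,0,5,0,0,-12,0,5,0,0,0,0,5,0,0,0,0]}}

```text
clock: 27.52
position: [0.4884, -0.3682, 0.0306]
tool_rot: [-1.571, 0.0, 0.298]
force: [0.8, 0.6, -1.2]
grip_width: 0.0164
```

>>> {"api": "drive_tool", "payload": {"steps": [20,0,0,0,0,34,0,0,0,0,34,0,0,0,0,34,0,0,15,0,34,0,0,35,0]}}

```text
clock: 27.93
position: [0.4865, -0.3671, 0.0786]
tool_rot: [-1.566, 0.003, 0.299]
force: [0.4, -0.9, 0.2]
grip_width: 0.0337
```

>>> {"api": "drive_tool", "payload": {"steps": [34,0,0,40,0,34,-5,26,25,6.9,34,-5,26,0,6.9,34,-5,26,0,6.9,34,-5,26,0,6.9]}}

```text
clock: 28.35
position: [0.4679, -0.2635, 0.1472]
tool_rot: [-1.573, 0.0, 0.786]
force: [1.1, 0.1, -0.5]
grip_width: 0.0341
```

>>> {"api": "drive_tool", "payload": {"steps": [34,8,26,0,6.9,34,8,26,0,6.9,34,8,26,0,6.9,34,8,26,0,6.9,34,8,26,0,6.9]}}

```text
clock: 28.77
position: [0.5085, -0.1333, 0.1468]
tool_rot: [-1.572, 0.001, 1.388]
force: [-0.2, -0.6, 0.1]
grip_width: 0.0341
```

>>> {"api": "drive_tool", "payload": {"steps": [34,8,26,0,6.9,34,8,26,0,6.7,34,8,26,0,0,34,8,26,0,0,34,8,26,0,0]}}

```text
clock: 29.18
position: [0.5485, -0.0033, 0.1467]
tool_rot: [-1.572, 0.001, 1.619]
force: [1.1, -0.0, 0.3]
grip_width: 0.0345
```

>>> {"api": "drive_tool", "payload": {"steps": [34,8,26,0,0,34,5,29,0,0,34,0,0,0,0,34,0,0,0,0,34,0,0,0,0]}}

```text
clock: 29.6
position: [0.5612, 0.0501, 0.1461]
tool_rot: [-1.571, 0.001, 1.619]
force: [-0.0, 0.2, -0.6]
grip_width: 0.034
```

Run:
```python
from h import *
s=monitor.observe();print(s['position'],np.degrees(s['tool_rot']),s['grip_width'],s['force'])
g=shot('wrist','w14.png')
for z in(.046,):
  for r in props(g,z): print(z,np.round(r[0][0],1),np.round(r[0][1],1),round(r[0][2],1),np.round(r[1]))
```

```text
[0.56115357 0.05005105 0.14610702] [-9.00172167e+01  6.10887661e-02  9.27823137e+01] 0.03396659249039251 [-0.04073282  0.20531478 -0.57588356]
0.046 [964.  814.4] [337.9  63.6] 57.2 [629. 378.]
0.046 [630.7 383.6] [ 18.1 124.2] 2.0 [591. 272.]
0.046 [560.8  51.7] [88.3 16.5] 2.8 [321. 201.]
0.046 [ 471.6 -266.6] [ 24.2 120.9] 15.6 [ 25. 106.]
0.046 [ 416.1 -261.7] [28.3 79.6] 15.1 [29. 54.]
0.046 [338.9 358.1] [ 43.9 169.5] 22.0 [605.   5.]
```

>>> {"api": "drive_tool", "payload": {"steps": [34,0,1.5,-30,0,34,0,0,-35,0,34,0,0,-20,0,34,0,0,0,0,34,0,0,0,0]}}

```text
clock: 30.07
position: [0.5609, 0.0515, 0.0606]
tool_rot: [-1.57, 0.0, 1.618]
force: [0.7, -0.2, 0.4]
grip_width: 0.0338
```

>>> {"api": "drive_tool", "payload": {"steps": [34,0,0,-7,0,34,0,0,-6,0,10,0,0,0,0,5,0,0,0,0,5,0,0,0,0]}}

```text
clock: 30.48
position: [0.5614, 0.0522, 0.048]
tool_rot: [-1.571, 0.0, 1.619]
force: [-0.1, 0.5, 0.0]
grip_width: 0.0161
```

>>> {"api": "drive_tool", "payload": {"steps": [5,0,0,0,0,5,0,0,5,0,5,0,0,15,0,5,0,0,30,0,5,0,0,40,0]}}

```text
clock: 30.9
position: [0.5599, 0.0523, 0.1379]
tool_rot: [-1.567, -0.0, 1.62]
force: [0.2, -0.1, -1.0]
grip_width: 0.0164
```

>>> {"api": "drive_tool", "payload": {"steps": [5,-8,-27,15,-6.9,5,-8,-27,10,-6.9,5,-8,-27,0,-6.9,5,-8,-27,0,-6.9,5,-8,-27,0,-6.9]}}

```text
clock: 31.32
position: [0.5208, -0.0839, 0.1641]
tool_rot: [-1.572, -0.0, 1.012]
force: [0.6, -0.2, -0.6]
grip_width: 0.016
```

>>> {"api": "drive_tool", "payload": {"steps": [5,-8,-27,0,-6.9,5,-8,-27,0,-6.9,5,-8,-27,0,-6.9,5,-8,-27,0,-6.9,5,-8,-27,0,-6.9]}}

```text
clock: 31.73
position: [0.4808, -0.2188, 0.1639]
tool_rot: [-1.571, -0.001, 0.41]
force: [1.2, -0.0, -0.9]
grip_width: 0.0167
```

>>> {"api": "drive_tool", "payload": {"steps": [5,-8,-28,0,-6.7,5,-8,-28,0,0,5,-8,-28,0,0,5,-8,-28,0,0,5,-8,-28,0,0]}}

```text
clock: 32.15
position: [0.4409, -0.3588, 0.1639]
tool_rot: [-1.571, -0.001, 0.299]
force: [1.2, 0.9, -0.0]
grip_width: 0.0162
```

>>> {"api": "drive_tool", "payload": {"steps": [5,-8,-28,0,0,5,0,0,-35,0,5,0,0,-35,0,5,0,0,0,0,5,0,0,0,0]}}

```text
clock: 32.57
position: [0.4331, -0.3849, 0.0928]
tool_rot: [-1.569, 0.001, 0.299]
force: [-0.1, -0.3, 0.2]
grip_width: 0.0163
```

Run:
```python
from h import *
s=monitor.observe();print(s['position'],np.degrees(s['tool_rot']),s['grip_width'])
g=shot('wrist','w15.png')
for r in props(g,.029): print(np.round(r[0][0],1),np.round(r[0][1],1),round(r[0][2],1),np.round(r[1]))
```

```text
[ 0.43313275 -0.38490414  0.09284638] [-8.98731094e+01  2.89791419e-02  1.71277618e+01] 0.016318320439571626
[ 104.5 -687.7] [138.1  21. ] 50.9 [ 25. 343.]
[  72.7 -672.5] [87.2 33.4] 48.4 [  8. 325.]
[ 440.5 -411.2] [ 26.8 127.5] 17.3 [318. 246.]
[ 485.3 -370. ] [21.8 90.7] 16.9 [400. 216.]
[ 460.5 -283.5] [21.6 65. ] 17.2 [407.  83.]
[ 406.8 -298.6] [16.6 65. ] 17.1 [318.  78.]
[ 195.1 -504.3] [279.1 475.9] 0.1 [106. 200.]
```

>>> {"api": "drive_tool", "payload": {"steps": [5,0,0,-25,0,5,0,0,-25,0,5,0,0,-11,0,5,0,0,0,0,5,0,0,0,0]}}

```text
clock: 33.03
position: [0.4341, -0.386, 0.033]
tool_rot: [-1.572, -0.001, 0.299]
force: [0.9, -1.5, -0.6]
grip_width: 0.0162
```

>>> {"api": "drive_tool", "payload": {"steps": [20,0,0,0,0,34,0,0,0,0,34,0,0,0,0,34,0,0,15,0,34,0,0,35,0]}}

```text
clock: 33.45
position: [0.4317, -0.3845, 0.0794]
tool_rot: [-1.566, 0.003, 0.299]
force: [-0.0, 0.8, -0.0]
grip_width: 0.0341
```

>>> {"api": "drive_tool", "payload": {"steps": [34,0,0,40,0,60,0,0,40,0,60,0,-15,35,0,60,0,-15,0,0,60,0,0,0,0]}}

```text
clock: 33.87
position: [0.4332, -0.4191, 0.1993]
tool_rot: [-1.576, -0.002, 0.295]
force: [-0.9, -0.3, -0.5]
grip_width: 0.0601
```

Run:
```python
from h import *
s=monitor.observe();print(s['position'],s['force'])
g=shot('wrist','w16.png'); d=shot('side','s16.png')
c=np.array([449.4,-338.9]);t=np.radians(17);M=np.array([[np.cos(t),-np.sin(t)],[np.sin(t),np.cos(t)]])
for r in props(g,.029):
    p=np.array(r[0][0]); print(p.round(1),np.round(r[0][1],1),round(r[0][2],1),np.round(r[1]),'rack frame',(M.T@(p-c)).round(1))
A=cv2.resize(g['frame'][:,150:470],(480,600)); B=cv2.resize(d['frame'][140:280,270:400],None,fx=2.4,fy=600/140)
B=cv2.resize(d['frame'][150:290,275:345+40],(320,407)); pad=np.zeros((600,320,3),np.uint8); pad[:407]=B
cv2.imwrite('pics/final.png',np.hstack([A,pad])[:,:,::-1])
```

```text
[ 0.43321736 -0.41912596  0.19929547] [-0.94030569 -0.29342369 -0.49014479]
[ 316.9 -744.6] [175.3  40.5] 68.7 [176. 358.] rack frame [-245.3 -349.3]
[ -21. -785.] [148.5  47.9] 48.3 [ 26. 305.] rack frame [-580.2 -289.1]
[ 485.8 -370.5] [20.6 88.9] 17.1 [384. 152.] rack frame [ 25.5 -40.9]
[ 433.8 -387.8] [17.3 88.6] 18.3 [328. 152.] rack frame [-29.2 -42.2]
[ 460.7 -283.5] [20.1 65.9] 16.5 [386.  61.] rack frame [27.  49.7]
[ 406.4 -299.1] [16.2 66.3] 16.9 [328.  58.] rack frame [-29.5  50.7]
[  95.9 -566.6] [593. 467.] 89.8 [124. 176.] rack frame [-404.6 -114.4]
```

Run:
```python
from h import *
d=load('s16.png'); f=d['frame'].astype(int)
m=((f.min(2)>140)&(f.max(2)-f.min(2)<30)).astype(np.uint8); k=np.zeros_like(m);k[215:262,320:400]=1
c=max(cv2.findContours(m*k,0,1)[0],key=cv2.contourArea)
P=np.array([onz(d,u,v,.025)[:2] for u,v in c[:,0]],np.float32)*1000
print('dish',cv2.minEnclosingCircle(P),cv2.boundingRect(c))
h=cv2.cvtColor(d['frame'],cv2.COLOR_RGB2HSV); b=cv2.inRange(h,(0,90,20),(12,255,140))
for q in cv2.findContours(b,0,1)[0]:
    if cv2.contourArea(q)>8:
        x,y,w,hh=cv2.boundingRect(q)
        if 260<x<420 and 150<y<290: u,v=x+w/2,y+hh/2; print((u,v,w,hh),'z.02',onz(d,u,v,.02).round(3),'z.06',onz(d,u,v,.06).round(3))
# dark pot base
for p in ((.74,.064,.035),(.6185,.349,.068)): print(np.round(proj(d,p)))
```

```text
dish ((419.3021240234375, 268.6272277832031), 59.76250076293945) (342, 225, 34, 20)
(357.5, 239.5, 7, 7) z.02 [0.417 0.296 0.02 ] z.06 [0.404 0.354 0.06 ]
(294.5, 229.0, 13, 24) z.02 [0.637 0.299 0.02 ] z.06 [0.613 0.357 0.06 ]
[292. 191.]
[294. 225.]
```

```bash
python3 -c "
from h import *
print(workorder.job_done())"
```

```text
the job is handed in; nothing more can be done
None
```

I did the whole task and handed it in at about 34 s on the robot's clock; the hand-in reports no verdict.

**What was done:** I pulled the pin out of the staple and laid it in the smaller white dish. I lifted the lid straight up and set it down flat on the table at about (0.62, 0.35) m. All four props were in the mould: the two shorts went into the short slots and the two longs into the long slots. I did not go near the pot.

**Last checks:**
- **Props:** the final wrist image put each prop within about 5 mm of mid-slot and within about 2° of the rack's direction.
- **Pin and dish:** the side view put the dish centre near (0.42, 0.27) m. The pin's grip block was about 28 mm beyond it along +y, so the pin's middle is close to the dish centre.
- **Lid:** the lid handle showed within about 10 mm of where I set it down, but I did not measure the lid's tilt.
- **Pot:** the final check did not measure it; it was last seen standing in place partway through.

**What disagreed or failed:**
- Lowering the pin gave a brief push of about 35 N on the tool, so I backed off 4 mm before releasing it.
- The rack measured about 2% smaller than stated, which was within tolerance.
- I could not view the final picture because the 16-picture limit was reached, so the last checks are from numbers only.

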